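# Slide the nozzle bottle home into the bottle rack

### The arm

A 6-joint arm with a two-finger parallel gripper is mounted at the origin on the work surface. World frame = base frame: x ahead of the robot, y to its left, z up, the work surface at z = 0. Lengths are in m, angles in rad, forces in N, time in s.
With the tool pointing down it reaches from about 0.3 to 0.775 m from the base axis. Payload 14.6 kg.
Tool frame: the origin (TCP) lies on the centre line of the jaws, within the pads' length; the fingertips stand 19 mm ahead of it and the grasp point (between the pads) is the TCP (ctrl.tip_reach is the distance from the TCP to the fingertips, in m); x points along the fingers, y is the direction in which the jaws open and shut, and the axes are right-handed (so a half turn about x gives the same grasp; the last joint's range is limited). The gripper opens to 94 mm and grips with 3 to 60 N. Pads are 16 mm wide; open, the fingers measure 119 mm over their backs; the gripper's body (75 mm by 177 mm) begins 78 mm behind the grasp point.
Start: joints at [-1.248, 0.3, 1.521, -0, 1.321, -0.067], TCP at [0.209, -0.509, 0.224] pointing down, gripper open.
Joint ranges: [-3.03, 3.03], [-0.79, 2.21], [0.23, 2.52], [-1.04, 4.18], [0, 3.07], [-2.55, 2.55]. Speed limits (rad/s): [2.22, 2.22, 2.57, 3.14, 3.14, 3.14].

### API

Orientations are given as [roll, pitch, yaw] about the fixed x, y, z axes, in that order (R = Rz(yaw) Ry(pitch) Rx(roll)).
In Python, from station import ctrl, optics, models gives the robot as it stands. The module is installed in compiled form; this text tells all that it offers.
- The arm moves only by the tool arm_command, never from a script. Its argument "deltas" is a list of rows, each an object with "translation": the shift along the tool's x, y, z in units of 25 mm (1.0 is 25 mm), a list of three; "turn": the turn, a rotation vector about the tool's x, y, z in units of 5 degrees (1.0 is 5 degrees), a list of three. In form: [{"translation": [x, y, z], "turn": [rx, ry, rz]}, ...]. A call has 1 to 12 rows; each row is the pose to reach, as a shift and turn from the pose commanded when the call began, along the tool's axes at that moment; what a row does not reach only later rows make up. A row lasts 1/12 s, in which the tool goes at most 41.7 mm and 7.16 degrees, less where a joint would pass 70% of its speed; a pose out of reach is approached as far as the arm can. A call with a gripper value outside its range is refused whole. "gripper" is the finger opening in mm, from 0 to 94, set as the call begins (left out, the last holds). The fingers move at their own pace and stop on an object; "force" is the grip in N (left out, the last holds). Time passes only in rows, so rows that repeat a pose let the fingers close. It gives the time, the measured TCP pose, the force and the opening at its end, in the units of the state.
- ctrl.get_obs(): the state, without advancing time (a new reading comes with each control period).
- optics.camera(name): name is "scene" or "top"; returns the picture (400x640x3 uint8, red, green, blue); there is no depth.
- optics.get_calibration(name): a dict with "K" (3x3 intrinsics, pixels), "origin" and "orientation" of the camera in the world. Camera axes: x right, y down, z forward; pixel columns grow to the right and rows downward; lengths in m; the calibration is good to about 2 mm. A picture is of the moment at which its call begins. get_calibration takes no time and is no camera call.
- ctrl.hand_in(): hands the job in, once; it reports no verdict.
Trained networks look in the newest picture that a camera, given by its name, has taken for a name from the list of things; names that differ only in an ending like _2 or _b are one class to them, and where a whole thing is asked for, a point or a joint stands for the part that bears it (a point fixed in the world has none). Each returns a list of dicts, best first, with "score" (0 to 1); they miss things now and then, are a little off and sometimes report something else, mostly with a low value. They report only what shows in the picture. A call takes as long as a camera call.
- models.look_for(target, camera): "box" ([left, top, right, bottom] in pixels, round what is visible of it).
- models.cut_out(target, camera): "pixels" (400x640 bool, what is visible of it) and "box" ([left, top, right, bottom] in pixels, round what is visible of it).
- models.mark_of(target, camera): "at" ([column, row] in pixels: a listed point, or the origin of a listed thing).
The state is a dict: "time_s": time; "qpos": joint angles; "joint_vel": joint speeds; "tau": joint torques, N m; "ee_pos": TCP position; "eef_rot": TCP orientation; "force": force on the tool from outside, world axes, zero at the start; "moment": the same for the moment, N m; "grip_width": finger opening in m.
Only numpy, scipy, OpenCV 4.12 (cv2) and the standard library are available. Lean on these libraries where they do the work, as an engineer would, in place of code of your own. Each camera call takes 0.05 s, during which the arm holds its last target.

### The job

Push the tall bottle with the long nozzle across the bench into the empty bay of the aluminium rack, the one with the round rubber mat, until it stands fully home against the rack's back wall. Keep it standing on the bench all the way: push it low so that it slides, never lift, carry or tip it, and leave the jar, the can, the vise jaw and the mallet where they are. Then back away from it.

Things in the scene. Friction and masses are not known exactly. Their poses are not given: they have to be found in the camera images.
- bottle: The loose tall squeeze bottle that must be pushed, about 0.25 to 0.55 kg. Round: radius 26 mm from the bench up to 52 mm, then a shoulder narrowing to radius 22 mm at 66 mm and 13.5 mm at 90 mm, a grey cap of radius 15.5 mm from 98 to 116 mm, and a thin tapering nozzle up to 205 mm. Origin: centre of its underside, z up. It starts on the robot's right of the rack, 0.2 to 0.4 m in front of the rack's open side. It slides when pushed below about 25 mm and tips when pushed high.
- mat: Thin black round rubber mat (radius 26 mm, 1 mm, look only, the bottle slides over it as over the bench) on the floor of the one empty bay. Origin: its centre on the bench, which is where the centre of the bottle's underside is when it is fully home (27 mm in front of the back wall, mid-way between the dividers). Same axes as the rack: its y axis points into the bay, toward the back wall, so the bottle is pushed in along +y of this frame.
- rack: Fixed aluminium rack with three bays in a row along its x axis, their centres at x = -80, 0 and +80 mm, each 70 mm wide between 10 mm thick dividers. Dividers and back wall are 35 mm high; the dividers run 40 mm forward from the back wall. No floor: things stand on the bench. Origin: on the bench, at the middle of the back wall's front face; y points from the open side toward the back wall (about world +y), z up.
- jar: Squat amber jar, radius 26 mm, 58 mm high, standing in one of the bays; leave it. Origin: centre of its underside.
- can: Plain metal can, radius 24 mm, 88 mm high, standing in another bay; leave it. Origin: centre of its underside.
- jaw: Loose grey vise jaw, 50 x 90 mm (x, y), 38 mm high, lying on the bench beyond the rack's far end; leave it. Origin: centre of its underside.
- mallet: Mallet lying on the bench beyond the pushing path, along its y axis: head 70 x 50 x 40 mm (x, y, z) at y = +100 mm, handle 24 mm thick reaching to y = -125 mm; leave it. Origin: on the bench under the handle.

How it is judged:
By the outcome, as a careful person would: the job done as asked, in the order asked, and still so for the second after the job is handed in, with the robot touching nothing.
It also fails if it takes over 58 s, if anything falls off the work surface, if the arm or the gripper's body presses on something with over 40 N, if the wrist force passes 120 N, or if a joint passes its speed limit or range.

## Working session

There is one attempt and no reset: what is moved stays moved. The work goes in short steps, Python scripts to look and compute and a tool call to move; the robot and the scene stay as the last step left them, time stands still between calls to the robot, and variables do not carry over. Pictures are saved under pics/ and viewed, and the job is handed in when it is done.

Besides the shell and the picture viewer there is one more tool, called after ">>>" as a command line: name --argument value ..., lists and objects as JSON in quotes. arm_command: Moves the arm, as the interface text tells. Its arguments: {"type":"object","properties":{"deltas":{"type":"array"},"gripper":{"type":"number"},"force":{"type":"number"}},"required":["deltas"]}

```bash
mkdir -p pics
python3 - <<'E'
from station import ctrl, optics, models
import cv2,numpy as np
for n in("scene","top"):
    im=optics.camera(n); cv2.imwrite(f"pics/{n}0.png",im[:,:,::-1])
    c=optics.get_calibration(n); print(n,c)
    for t in("bottle","mat","rack","jar","can","jaw","mallet"):
        print(t,[(np.round(d["at"],1),round(d["score"],2)) for d in models.mark_of(t,n)][:2])
o=ctrl.get_obs();print(o,ctrl.tip_reach)
E
```

```text
scene {'K': array([[487.41863157,   0.        , 318.61926333],
       [  0.        , 487.41863157, 196.37467978],
       [  0.        ,   0.        ,   1.        ]]), 'origin': array([ 1.23722846, -0.30845372,  0.80202232]), 'orientation': array([-2.40092489,  0.01673029,  1.10501454])}
bottle [(array([254.4, 210.8]), 0.85), (array([296.9, 305.5]), 0.54)]
mat [(array([364.9, 178.9]), 0.83)]
rack [(array([372.1, 173.4]), 0.7)]
jar [(array([385.3, 200. ]), 0.59)]
can [(array([342.7, 159.1]), 0.64)]
jaw [(array([413.5, 246.8]), 0.83)]
mallet [(array([296. , 305.7]), 0.71)]
top {'K': array([[507.1017862 ,   0.        , 319.48230889],
       [  0.        , 507.1017862 , 204.89388898],
       [  0.        ,   0.        ,   1.        ]]), 'origin': array([ 0.43484388, -0.00708851,  1.03301173]), 'orientation': array([-2.93362305,  0.0043999 , -1.64972706])}
bottle [(array([377.8, 247.6]), 0.93)]
mat []
rack [(array([239. , 248.6]), 0.98), (array([378.9, 246.9]), 0.47)]
jar [(array([244.2, 211.7]), 0.84), (array([250.9, 147.7]), 0.46)]
can [(array([254.9, 287.2]), 0.94)]
jaw [(array([249.5, 151.5]), 0.95)]
mallet [(array([373.5, 134. ]), 0.56)]
{'time_s': 0.8, 'qpos': array([-1.24758430e+00,  2.99903520e-01,  1.52096984e+00,  1.13789239e-05,
        1.32067848e+00, -6.65949373e-02]), 'joint_vel': array([ 0.00033549,  0.00078824, -0.00190519, -0.00178587, -0.00176046,
        0.00091971]), 'tau': array([ 1.07954482e-03, -5.31626272e+01, -3.52902353e+01,  7.08642695e-02,
        2.12865294e-02, -1.67701910e-05]), 'ee_pos': array([ 0.20901042, -0.50874698,  0.22445642]), 'eef_rot': array([ 1.76801163,  1.57075405, -0.98377687]), 'force': array([-0.44807114, -0.73117688,  0.22424849]), 'moment': array([-0.02404298, -0.00355807, -0.01701653]), 'grip_width': 0.0936977130099496} 0.019
```

View pics/scene0.png

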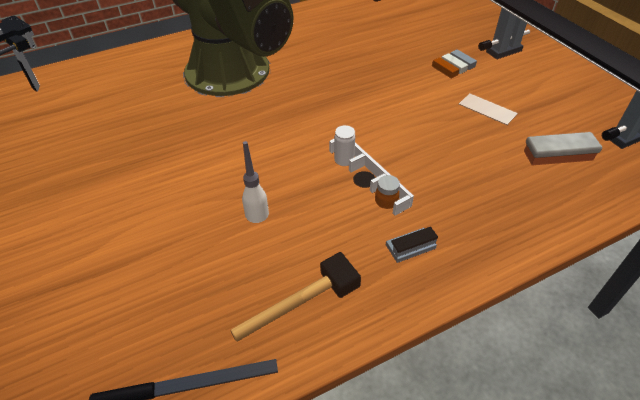

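View pics/top0.png

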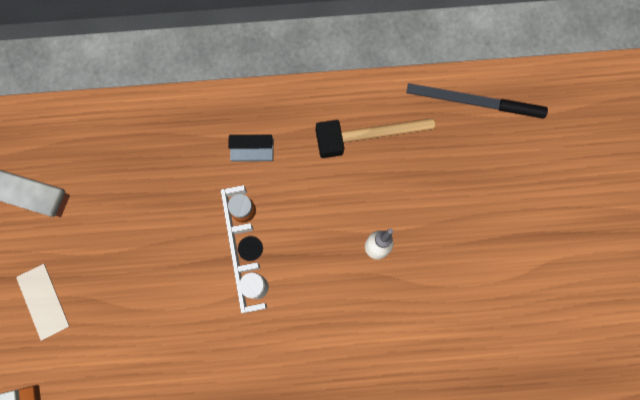

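```bash
cat > h.py <<'E'
from station import ctrl, optics, models
import cv2,numpy as np
from scipy.spatial.transform import Rotation as R
def ray(n,px,z=0):
    c=optics.get_calibration(n);K=c["K"];Rc=R.from_euler("xyz",c["orientation"]).as_matrix()
    d=Rc@np.linalg.inv(K)@np.array([px[0],px[1],1.]);o=c["origin"]
    return o+d*(z-o[2])/d[2]
def proj(n,P):
    c=optics.get_calibration(n);K=c["K"];Rc=R.from_euler("xyz",c["orientation"]).as_matrix()
    p=(np.atleast_2d(P)-c["origin"])@Rc
    q=p@K.T
    return q[:,:2]/q[:,2:]
E
python3 - <<'E'
from h import *
S=dict(bottle=(254.4,210.8),mat=(364.9,178.9),rack=(372.1,173.4),jar=(385.3,200),can=(342.7,159.1),jaw=(413.5,246.8),mallet=(296,305.7))
T=dict(bottle=(377.8,247.6),rack=(239,248.6),jar=(244.2,211.7),can=(254.9,287.2),jaw=(249.5,151.5),mallet=(373.5,134))
for k in S: print(k,ray("scene",S[k])[:2].round(4), ray("top",T[k])[:2].round(4) if k in T else "")
o=ctrl.get_obs();print(R.from_euler("xyz",o["eef_rot"]).as_matrix().round(3))
E
```

```text
bottle [ 0.5492 -0.1342] [ 0.554  -0.1316]
mat [0.5765 0.1278] 
rack [0.5688 0.1517] [0.5745 0.1516]
jar [0.6538 0.1346] [0.6506 0.1373]
can [0.4946 0.1144] [0.494  0.1233]
jaw [0.7889 0.1174] [0.7803 0.1197]
mallet [ 0.8017 -0.1514] [ 0.7981 -0.1475]
[[ 0.     0.38  -0.925]
 [-0.    -0.925 -0.38 ]
 [-1.     0.    -0.   ]]
```

The scene view shows the bottle base near (255,215), the mat at (364,179) between the can and the jar, and the mallet and jaw off to the side. In the top view the bottle is at about (378,246) and the mat at (250,249). Next I need a finer rack pose.

Run:
```python
from h import *
from scipy.optimize import least_squares
im=cv2.imread("pics/top0.png");im2=cv2.imread("pics/scene0.png")
def blob(im,box,f):
    x0,y0,x1,y1=box; m=f(im[y0:y1,x0:x1].astype(int)); n,l,s,c=cv2.connectedComponentsWithStats(m.astype(np.uint8))
    k=1+np.argmax(s[1:,4]);return c[k]+[x0,y0],s[k]
c,s=blob(im,(236,232,266,264),lambda a:a.max(2)<60);print("mat top",c,s,ray("top",c,.001))
c,s=blob(im2,(350,168,378,190),lambda a:a.max(2)<60);print("mat scene",c,s,ray("scene",c,.001))
# rack top-surface mask by model in top image; fit rendered rack to white mask
m=np.load if 0 else None
optics.camera("top");optics.camera("scene")
for n in("top","scene"):
    r=models.cut_out("rack",n)[0];b=models.cut_out("bottle",n)[0];print(n,r["score"],r["box"],b["score"],b["box"])
    np.save(n+"_rack.npy",r["pixels"]);np.save(n+"_bot.npy",b["pixels"])
    mk=im if n=="top" else im2
# fit: bright-white tops
def boxpts(x0,x1,y0,y1,z0,z1): return np.array([[x,y,z] for x in(x0,x1) for y in(y0,y1) for z in(z0,z1)])
def parts():
    L=[boxpts(-125,125,0,8,0,35)]
    for x in(-120,-40,40,120): L.append(boxpts(x-5,x+5,-40,0,0,35))
    return [p/1000 for p in L]
def rend(n,P,pts):
    x,y,a=P;Rz=R.from_euler("z",a).as_matrix();o=np.zeros((1600,2560),np.uint8)
    for p in pts:
        q=proj(n,p@Rz.T+[x,y,0]);cv2.fillConvexPoly(o,cv2.convexHull(((q+.5)*4).astype(np.float32)).astype(np.int32),1)
    return cv2.resize(o.astype(np.float32),(640,400),interpolation=cv2.INTER_AREA)
from scipy.optimize import minimize
def cost(P,ns=("top","scene")):
    t=0
    for n in ns:
        M=cv2.GaussianBlur(np.load(n+"_rack.npy").astype(np.float32),(0,0),1.)
        t+=((cv2.GaussianBlur(rend(n,P,parts()),(0,0),1.)-M)**2).sum()
    return t
for ns in(("top",),("top","scene")):
    r=minimize(lambda d:cost(np.array([.573,.152,.1])+np.array(d)*[.01,.01,.1],ns),[0,0,0],method="Nelder-Mead",options=dict(initial_simplex=[[0,0,0],[1,0,0],[0,1,0],[0,0,1]]))
    P=np.array([.573,.152,.1])+r.x*[.01,.01,.1];print(ns,P,r.fun, "mat",P[:2]+.027*np.array([np.sin(P[2]),-np.cos(P[2])]))
big=cv2.resize(im[170:330,200:420],None,fx=3.6,fy=3.6,interpolation=cv2.INTER_CUBIC)
Rz=R.from_euler("z",P[2]).as_matrix()
for p in parts():
    q=(proj("top",p@Rz.T+[P[0],P[1],0])-[200,170]+.5)*3.6
    cv2.polylines(big,[cv2.convexHull(q.astype(np.float32)).astype(np.int32)],True,(0,255,0))
# bottle fit
def bpts(x,y):
    t=np.linspace(0,2*np.pi,24);L=[]
    prof=[(26,0),(26,52),(22,66),(13.5,90),(13.5,98),(15.5,98),(15.5,116),(6,118),(2,205)]
    rings=[np.c_[x+r/1000*np.cos(t),y+r/1000*np.sin(t),0*t+z/1000] for r,z in prof]
    return [np.r_[a,b] for a,b in zip(rings,rings[1:])]
for ns in(("top",),("scene",),("top","scene")):
    def cb(d):
        t=0
        for n in ns:
            M=cv2.GaussianBlur(np.load(n+"_bot.npy").astype(np.float32),(0,0),1.)
            t+=((cv2.GaussianBlur(rend(n,(0,0,0),bpts(.552+d[0]*.01,-.133+d[1]*.01)),(0,0),1.)-M)**2).sum()
        return t
    r=minimize(cb,[0,0],method="Nelder-Mead",options=dict(initial_simplex=[[0,0],[1,0],[0,1]]));print("bottle",ns,[.552,-.133]+r.x*.01,r.fun)
cv2.imwrite("pics/fit0.png",big)
```

```text
mat top [249.89709172 248.12751678] [  2   5  25  23 447] [0.57359721 0.12919997 0.001     ]
mat scene [362.96428571 178.60267857] [  4   4  20  15 224] [0.5744751  0.12381207 0.001     ]
top 0.71 [222.6, 185.3, 265.2, 313.2] 0.89 [366.7, 230.1, 393.6, 257.0]
scene 0.55 [330.7, 138.2, 417.1, 212.5] 0.89 [243.6, 141.0, 270.0, 222.0]
('top',) [0.57125752 0.15619726 0.11732766] 51.18593215942383 mat [0.57441811 0.12938289]
('top', 'scene') [0.5713693  0.15505216 0.12338615] 636.4365234375 mat [0.57469228 0.12825743]
bottle ('top',) [ 0.55778048 -0.13062729] 6.1898193359375
bottle ('scene',) [ 0.55729687 -0.13245811] 29.32549285888672Traceback (most recent call last):
  File "<stdin>", line 55, in <module>
    res = _minimize_neldermead(fun, x0, args, callback, bounds=bounds,
                               **options)
    fxcc = func(xcc)
    fx = function(np.copy(x), *(wrapper_args + args))
  File "<stdin>", line 53, in cb
  File "<stdin>", line 25, in rend
  File "h.py", line 9, in proj
    c=optics.get_calibration(n);K=c["K"];Rc=R.from_euler("xyz",c["orientation"]).as_matrix()
ValueError: time passes only in moves, steps and waits
```

```bash
cat > p.py <<'E'
import numpy as np, json, os
from scipy.spatial.transform import Rotation as R
M=np.array([.5744,.1290,0]); PSI=.118
yx=np.array([-np.sin(PSI),np.cos(PSI),0]);xx=np.array([np.cos(PSI),np.sin(PSI),0])
def pose(u,v,z,t=40):
    """tip centre at rack-frame (u,v) rel. mat, height z, tilt t deg"""
    t=np.radians(t);a=np.sin(t)*yx-np.cos(t)*np.array([0,0,1])
    Rm=np.c_[a,xx,np.cross(a,xx)]
    return M+u*xx+v*yx+[0,0,z]-.019*a,Rm
def delta(p0,R0,p,Rm):
    return (R0.T@(p-p0)/.025).round(3), np.degrees(R.from_matrix(R0.T@Rm).as_rotvec()/5).round(3)
def tip(o):
    Rm=R.from_euler("xyz",o["eef_rot"]).as_matrix();p=o["ee_pos"]+.019*Rm[:,0]-M
    return np.array([p@xx,p@yx,p[2]])
E
python3 - <<'E'
from p import *
from station import ctrl
o=ctrl.get_obs();R0=R.from_euler("xyz",o["eef_rot"]).as_matrix()
for q in[(-.047,-.37,.16,40),(-.047,-.37,.16,20)]:
    p,Rm=pose(*q);print(p,*delta(o["ee_pos"],R0,p,Rm))
E
```

```text
[ 0.57272337 -0.25608822  0.17455484] [  1.996  -3.819 -17.297] [-14.241   6.825  -5.183]
[ 0.57205062 -0.25041338  0.17785416] [  1.864  -4.039 -17.359] [-14.725   3.418  -2.596]
```

>>> arm_command --deltas '[{"translation":[0.2,-0.38,-1.4],"turn":[-1.2,0.57,-0.43]},{"translation":[0.4,-0.76,-2.8],"turn":[-2.4,1.14,-0.86]},{"translation":[0.6,-1.1,-4.2],"turn":[-3.6,1.7,-1.3]},{"translation":[0.8,-1.5,-5.6],"turn":[-4.8,2.3,-1.7]},{"translation":[1,-1.9,-7],"turn":[-6,2.85,-2.15]},{"translation":[1.2,-2.3,-8.4],"turn":[-7.2,3.4,-2.6]},{"translation":[1.4,-2.7,-10],"turn":[-8.4,4,-3]},{"translation":[1.5,-3,-11.5],"turn":[-9.6,4.6,-3.4]},{"translation":[1.6,-3.3,-13],"turn":[-10.8,5.1,-3.9]},{"translation":[1.8,-3.5,-14.5],"turn":[-12,5.7,-4.3]},{"translation":[1.9,-3.7,-16],"turn":[-13.2,6.3,-4.75]},{"translation":[2,-3.82,-17.3],"turn":[-14.24,6.825,-5.183]}]' --gripper 38

```text
time_s: 2.1
ee_pos: [0.5743, -0.2545, 0.1741]
eef_rot: [3.139, 0.87, 1.692]
force: [-0.6, -1.0, 0.5]
grip_width: 0.0381
```

Run:
```python
from p import *
from station import ctrl
o=ctrl.get_obs();print(o["time_s"],o["qpos"].round(3),o["ee_pos"],tip(o),o["grip_width"],o["force"])
R0=R.from_euler("xyz",o["eef_rot"]).as_matrix();print(R0.round(3))
for q in[(-.047,-.37,.16,40),(-.047,-.33,.01,40),(-.047,-.30,.01,40)]:
    p,Rm=pose(*q);print(p,*delta(o["ee_pos"],R0,p,Rm))
```

```text
2.1 [-0.661  0.791  1.037  0.491  1.819 -0.788] [ 0.57425731 -0.25446877  0.17414106] [-0.04532759 -0.36853006  0.1596219 ] 0.0381466487571971 [-0.64365284 -0.98201381  0.476445  ]
[[-0.078  0.992  0.096]
 [ 0.64   0.123 -0.758]
 [-0.764  0.002 -0.645]]
[ 0.57272337 -0.25608822  0.17455484] [-0.049 -0.069  0.033] [ 0.065 -0.033  0.025]
[ 0.56801432 -0.21636638  0.02455484] [ 5.568 -0.072  2.68 ] [ 0.065 -0.033  0.025]
[ 0.56448253 -0.186575    0.02455484] [ 6.342 -0.065  1.763] [ 0.065 -0.033  0.025]
```

>>> arm_command --deltas '[{"translation":[0.4,0,0.2],"turn":[0,0,0]},{"translation":[1.2,0,0.6],"turn":[0,0,0]},{"translation":[2,0,1],"turn":[0,0,0]},{"translation":[2.8,0,1.4],"turn":[0,0,0]},{"translation":[3.6,0,1.75],"turn":[0,0,0]},{"translation":[4.4,0,2.1],"turn":[0,0,0]},{"translation":[4.9,0,2.4],"turn":[0,0,0]},{"translation":[5.2,0,2.55],"turn":[0,0,0]},{"translation":[5.4,0,2.6],"turn":[0,0,0]},{"translation":[5.5,0,2.65],"turn":[0,0,0]},{"translation":[5.5,0,2.65],"turn":[0,0,0]}]'

```text
time_s: 3.02
ee_pos: [0.5685, -0.2189, 0.0268]
eef_rot: [3.141, 0.873, 1.688]
force: [-0.4, 0.1, 0.5]
grip_width: 0.0379
```

Run:
```python
from p import *
from station import ctrl,optics
import cv2
for n in("scene","top"):cv2.imwrite(f"pics/{n}1.png",optics.camera(n)[:,:,::-1])
o=ctrl.get_obs();print(o["time_s"],o["qpos"].round(3),o["ee_pos"],tip(o),o["grip_width"],o["force"])
R0=R.from_euler("xyz",o["eef_rot"]).as_matrix();print(R0.round(3))
for q in[(-.047,-.29,.01,40),(-.047,-.28,.01,40)]:
    p,Rm=pose(*q);print(p,*delta(o["ee_pos"],R0,p,Rm))
```

```text
3.1167 [-0.626  0.906  1.198  0.493  1.555 -0.885] [ 0.56867408 -0.21909008  0.02739544] [-0.04664831 -0.33279609  0.01282916] 0.03830354494105513 [-0.43554366 -0.49295072 -0.41184018]
[[-0.075  0.993  0.091]
 [ 0.638  0.118 -0.761]
 [-0.767  0.001 -0.642]]
[ 0.56330526 -0.17664454  0.02455484] [ 1.186 -0.014 -1.239] [ 0.006  0.011 -0.01 ]
[ 0.562128   -0.16671408  0.02455484] [ 1.443 -0.014 -1.546] [ 0.006  0.011 -0.01 ]
```

View pics/scene1.png

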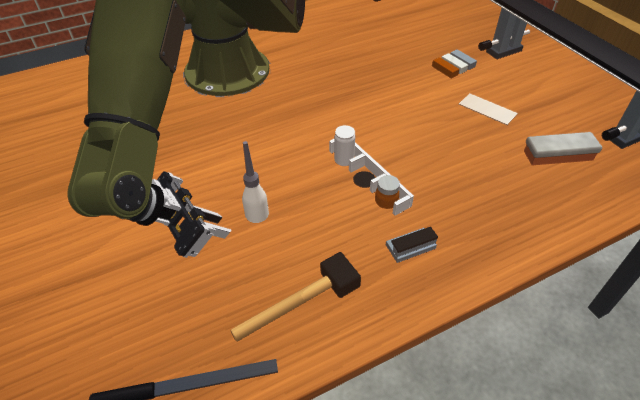

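View pics/top1.png

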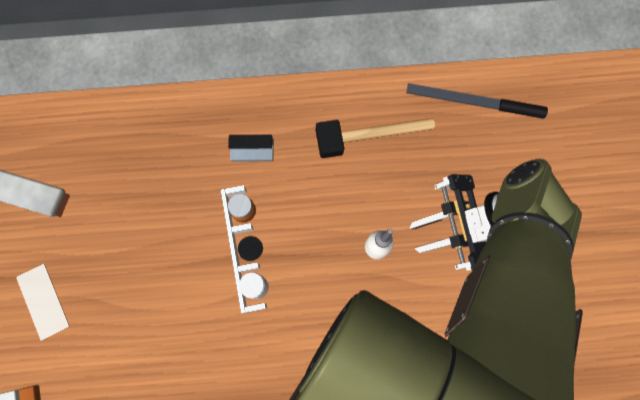

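Scene: the open fingers, tips at about (205–230, 215–235), point at the bottle at (255,205). In the top view the cradle (tips near x 413) is lined up with the bottle (378,247). Now I'll approach slowly.

>>> arm_command --deltas '[{"translation":[0.11,0,-0.08],"turn":[0,0,0]},{"translation":[0.25,0,-0.2],"turn":[0,0,0]},{"translation":[0.38,0,-0.35],"turn":[0,0,0]},{"translation":[0.5,0,-0.5],"turn":[0,0,0]},{"translation":[0.62,0,-0.65],"turn":[0,0,0]},{"translation":[0.75,0,-0.8],"turn":[0,0,0]},{"translation":[0.87,0,-0.93],"turn":[0,0,0]},{"translation":[1,0,-1.06],"turn":[0,0,0]},{"translation":[1.1,0,-1.18],"turn":[0,0,0]},{"translation":[1.2,0,-1.28],"turn":[0,0,0]},{"translation":[1.28,0,-1.36],"turn":[0,0,0]},{"translation":[1.31,0,-1.39],"turn":[0,0,0]}]'

```text
time_s: 4.12
ee_pos: [0.5627, -0.1709, 0.0237]
eef_rot: [-3.141, 0.873, 1.689]
force: [-0.1, -0.3, 0.8]
grip_width: 0.0383
```

```bash
cat > st.py <<'E'
from p import *
from station import ctrl
import sys
o=ctrl.get_obs();print(o["time_s"],o["qpos"].round(3),tip(o).round(4),o["grip_width"].round(4),o["force"].round(2))
R0=R.from_euler("xyz",o["eef_rot"]).as_matrix()
for a in sys.argv[1:]:
    q=eval(a);p,Rm=pose(*q);print(q,*delta(o["ee_pos"],R0,p,Rm))
E
python3 st.py "(-.032,-.225,.01)" "(-.016,-.162,.01)"
```

```text
Traceback (most recent call last):
  File "st.py", line 4, in <module>
    o=ctrl.get_obs();print(o["time_s"],o["qpos"].round(3),tip(o).round(4),o["grip_width"].round(4),o["force"].round(2))
                                                                          ^^^^^^^^^^^^^^^^^^^^^
AttributeError: 'float' object has no attribute 'round'
```

```bash
sed -i 's/o\["grip_width"\].round(4)/round(o["grip_width"],4)/' st.py
python3 st.py "(-.047,-.27,.011)" "(-.032,-.225,.011)" "(-.016,-.162,.011)"
```

```text
4.1167 [-0.573  0.854  1.308  0.52   1.484 -0.873] [-0.047  -0.2843  0.0092] 0.0383 [-0.11 -0.32  0.81]
(-0.047, -0.27, 0.011) [ 0.311 -0.001 -0.484] [-0.    -0.001  0.002]
(-0.032, -0.225, 0.011) [ 1.468  0.599 -1.862] [-0.    -0.001  0.002]
(-0.016, -0.162, 0.011) [ 3.087  1.239 -3.793] [-0.    -0.001  0.002]
```

>>> arm_command --deltas '[{"translation":[0.08,0,-0.12],"turn":[0,0,0]},{"translation":[0.17,0,-0.26],"turn":[0,0,0]},{"translation":[0.31,0,-0.45],"turn":[0,0,0]},{"translation":[0.43,0.06,-0.61],"turn":[0,0,0]},{"translation":[0.56,0.13,-0.77],"turn":[0,0,0]},{"translation":[0.69,0.2,-0.93],"turn":[0,0,0]},{"translation":[0.82,0.26,-1.08],"turn":[0,0,0]},{"translation":[0.95,0.33,-1.24],"turn":[0,0,0]},{"translation":[1.08,0.4,-1.4],"turn":[0,0,0]},{"translation":[1.21,0.46,-1.55],"turn":[0,0,0]},{"translation":[1.34,0.53,-1.7],"turn":[0,0,0]},{"translation":[1.47,0.6,-1.86],"turn":[0,0,0]}]'

```text
time_s: 5.12
ee_pos: [0.5707, -0.1103, 0.0255]
eef_rot: [-3.141, 0.873, 1.689]
force: [-1.0, -1.9, -1.3]
grip_width: 0.0378
```

```bash
python3 - <<'E'
from station import optics
import cv2
for n in("scene","top"):cv2.imwrite(f"pics/{n}2.png",optics.camera(n)[:,:,::-1])
E
python3 st.py "(-.016,-.162,.011)" "(0,-.1,.011)"
```

```text
5.2167 [-0.486  0.814  1.38   0.564  1.421 -0.829] [-0.0317 -0.2245  0.011 ] 0.0382 [ 0.74 -0.37  0.15]
(-0.016, -0.162, 0.011) [ 1.609  0.631 -1.915] [ 0.005 -0.003  0.005]
(0, -0.1, 0.011) [ 3.204  1.272 -3.815] [ 0.005 -0.003  0.005]
```

View pics/scene2.png

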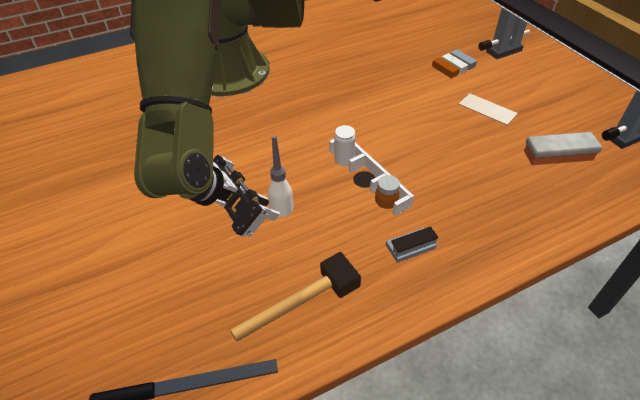

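View pics/top2.png

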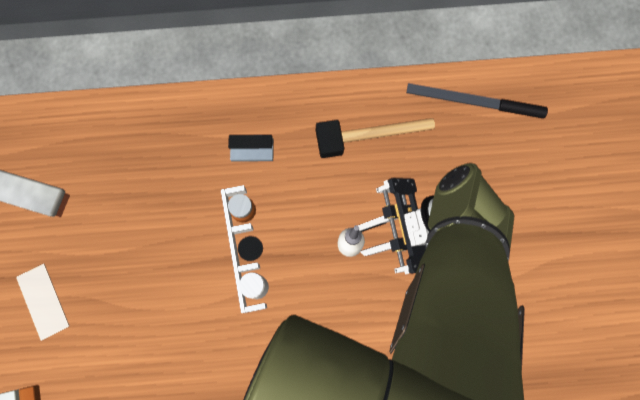

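Scene: the bottle stands upright at (280,195), seated in the finger cradle. The top view shows it at (350,243), moving toward the mat at (250,248), with the body clear of the nozzle. I'll keep pushing.

>>> arm_command --deltas '[{"translation":[0.08,0.03,-0.1],"turn":[0,0,0]},{"translation":[0.2,0.08,-0.24],"turn":[0,0,0]},{"translation":[0.34,0.13,-0.4],"turn":[0,0,0]},{"translation":[0.48,0.19,-0.57],"turn":[0,0,0]},{"translation":[0.62,0.24,-0.74],"turn":[0,0,0]},{"translation":[0.76,0.3,-0.9],"turn":[0,0,0]},{"translation":[0.9,0.35,-1.07],"turn":[0,0,0]},{"translation":[1.04,0.41,-1.24],"turn":[0,0,0]},{"translation":[1.18,0.46,-1.4],"turn":[0,0,0]},{"translation":[1.32,0.52,-1.57],"turn":[0,0,0]},{"translation":[1.46,0.57,-1.74],"turn":[0,0,0]},{"translation":[1.6,0.63,-1.91],"turn":[0,0,0]}]'

```text
time_s: 6.22
ee_pos: [0.579, -0.0465, 0.0255]
eef_rot: [-3.141, 0.873, 1.689]
force: [-1.3, -1.3, 0.7]
grip_width: 0.0376
```

>>> arm_command --deltas '[{"translation":[0.14,0.06,-0.17],"turn":[0,0,0]},{"translation":[0.28,0.11,-0.33],"turn":[0,0,0]},{"translation":[0.42,0.17,-0.5],"turn":[0,0,0]},{"translation":[0.56,0.22,-0.67],"turn":[0,0,0]},{"translation":[0.7,0.28,-0.83],"turn":[0,0,0]},{"translation":[0.84,0.33,-1],"turn":[0,0,0]},{"translation":[0.98,0.39,-1.16],"turn":[0,0,0]},{"translation":[1.12,0.44,-1.33],"turn":[0,0,0]},{"translation":[1.25,0.5,-1.49],"turn":[0,0,0]},{"translation":[1.37,0.55,-1.64],"turn":[0,0,0]},{"translation":[1.45,0.58,-1.73],"turn":[0,0,0]},{"translation":[1.5,0.6,-1.79],"turn":[0,0,0]}]'

```text
time_s: 7.22
ee_pos: [0.587, 0.0132, 0.0256]
eef_rot: [-3.141, 0.873, 1.689]
force: [0.6, -2.6, -0.1]
grip_width: 0.0381
```

```bash
cat > look.py <<'E'
import sys
from station import optics,models
import cv2,numpy as np
from scipy.spatial.transform import Rotation as R
from scipy.optimize import minimize
k=sys.argv[1]
C={n:optics.get_calibration(n) for n in("top","scene")}
g=eval(sys.argv[2])
def proj(n,P):
    c=C[n];q=(P-c["origin"])@R.from_euler("xyz",c["orientation"]).as_matrix()@c["K"].T
    return q[:,:2]/q[:,2:]
t=np.linspace(0,2*np.pi,24)
prof=[(26,0),(26,52),(22,66),(13.5,90),(13.5,98),(15.5,98),(15.5,116),(6,118),(2,205)]
masks={}
for n in C:
    im=optics.camera(n);cv2.imwrite(f"pics/{n}{k}.png",im[:,:,::-1]);b=models.cut_out("bottle",n)
    if b: masks[n]=cv2.GaussianBlur(b[0]["pixels"].astype(np.float32),(0,0),1);print(n,b[0]["score"],b[0]["box"])
from p import M,xx,yx
for ns in([n] for n in masks):
    def cost(d):
        s=0;x,y=g[0]+d[0]*.01,g[1]+d[1]*.01
        rings=[np.c_[x+r/1e3*np.cos(t),y+r/1e3*np.sin(t),0*t+z/1e3] for r,z in prof]
        for n in ns:
            o=np.zeros((1600,2560),np.uint8)
            for a,b in zip(rings,rings[1:]):
                cv2.fillConvexPoly(o,cv2.convexHull(((proj(n,np.r_[a,b])+.5)*4).astype(np.float32)).astype(np.int32),1)
            o=cv2.resize(o.astype(np.float32),(640,400),interpolation=cv2.INTER_AREA)
            s+=((cv2.GaussianBlur(o,(0,0),1)-masks[n])**2).sum()
        return s
    r=minimize(cost,[0,0],method="Nelder-Mead",options=dict(initial_simplex=[[0,0],[1,0],[0,1]]))
    P=np.array([g[0],g[1],0])+np.r_[r.x*.01,0];print(ns,P[:2],"rack uv",((P-M)@xx).round(4),((P-M)@yx).round(4),r.fun)
E
python3 look.py 3 "(.583,.053)"; python3 st.py "(0,-.095,.011)" "(0,-.055,.011)" "(0,-.024,.011)"
```

```text
top 0.97 [276.9, 220.6, 304.0, 249.4]
scene 0.81 [322.7, 120.6, 346.7, 203.5]
['top'] [0.58411062 0.04718121] rack uv 0.0 -0.0824 3.2109029293060303
['scene'] [0.58133174 0.04663673] rack uv -0.0028 -0.0826 78.00064849853516
7.4167 [-0.298  0.769  1.464  0.656  1.301 -0.726] [-0.0012 -0.1047  0.0111] 0.0384 [-0.5  -0.6   0.21]
(0, -0.095, 0.011) [ 0.252  0.048 -0.297] [-0.002 -0.002 -0.   ]
(0, -0.055, 0.011) [ 1.28   0.048 -1.522] [-0.002 -0.002 -0.   ]
(0, -0.024, 0.011) [ 2.078  0.048 -2.472] [-0.002 -0.002 -0.   ]
```

View pics/top3.png

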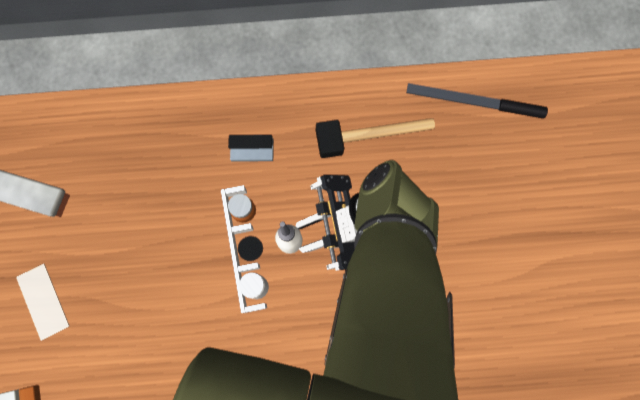

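View pics/scene3.png

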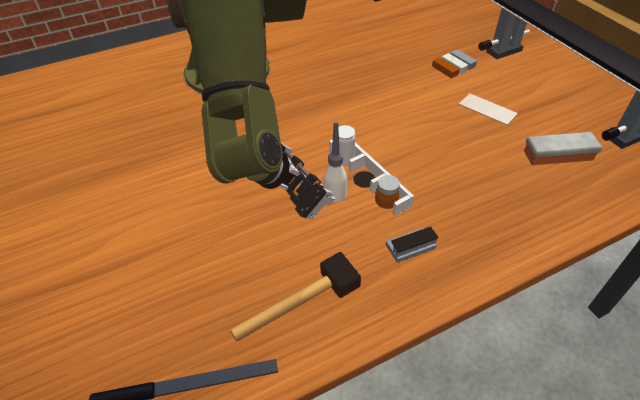

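The bottle is on the bay's axis: (289,238) in the top view, upright at (335,180) in the scene, u≈0. Now straight in.

>>> arm_command --deltas '[{"translation":[0.06,0.02,-0.08],"turn":[0,0,0]},{"translation":[0.15,0.03,-0.18],"turn":[0,0,0]},{"translation":[0.26,0.04,-0.3],"turn":[0,0,0]},{"translation":[0.38,0.05,-0.45],"turn":[0,0,0]},{"translation":[0.5,0.05,-0.6],"turn":[0,0,0]},{"translation":[0.62,0.05,-0.74],"turn":[0,0,0]},{"translation":[0.74,0.05,-0.88],"turn":[0,0,0]},{"translation":[0.86,0.05,-1.02],"turn":[0,0,0]},{"translation":[0.98,0.05,-1.16],"turn":[0,0,0]},{"translation":[1.1,0.05,-1.3],"turn":[0,0,0]},{"translation":[1.2,0.05,-1.42],"turn":[0,0,0]},{"translation":[1.28,0.05,-1.52],"turn":[0,0,0]}]'

```text
time_s: 8.42
ee_pos: [0.5823, 0.0627, 0.0255]
eef_rot: [3.142, 0.873, 1.689]
force: [-0.1, -2.1, 0.4]
grip_width: 0.0379
```

```bash
python3 look.py 4 "(.581,.095)"; python3 st.py "(0,-.026,.011)" "(0,-.022,.011)" "(0,-.02,.011)"
```

```text
top 0.87 [250.3, 228.7, 279.6, 252.9]
scene 0.89 [344.0, 111.3, 365.5, 192.2]
['top'] [0.57961962 0.09721926] rack uv 0.0014 -0.0322 5.65947961807251
['scene'] [0.57395012 0.09860181] rack uv -0.004 -0.0301 141.19943237304688
8.6167 [-0.222  0.745  1.511  0.694  1.247 -0.692] [-0.     -0.0549  0.011 ] 0.0379 [-0.08  0.25  0.32]
(0, -0.026, 0.011) [ 0.742  0.001 -0.887] [-0.001 -0.003  0.003]
(0, -0.022, 0.011) [ 8.45e-01  1.00e-03 -1.01e+00] [-0.001 -0.003  0.003]
(0, -0.02, 0.011) [ 8.960e-01  1.000e-03 -1.071e+00] [-0.001 -0.003  0.003]
```

View pics/top4.png

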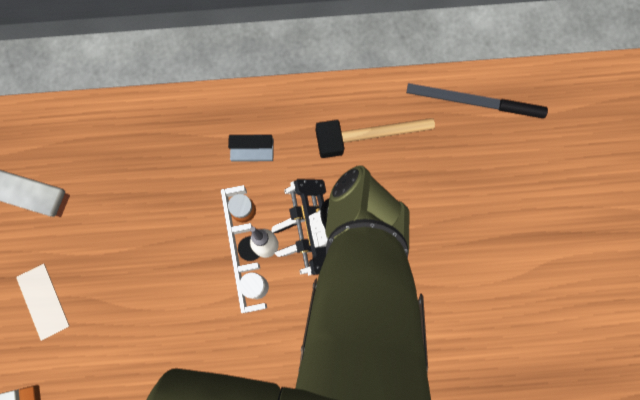

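View pics/scene4.png

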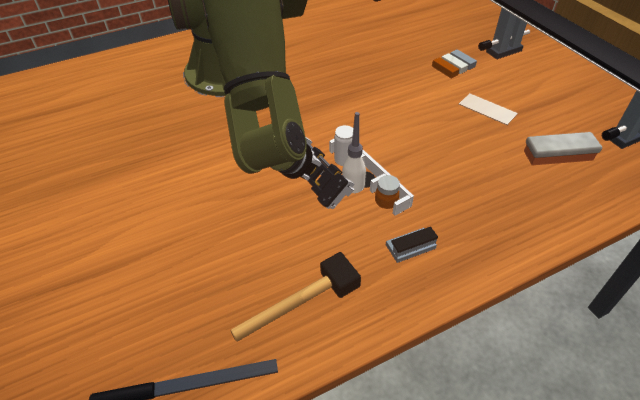

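The bottle is upright at the bay mouth: top (264,243), scene (355,165), about 31 mm to go. Now the slow final push.

>>> arm_command --deltas '[{"translation":[0.05,0,-0.06],"turn":[0,0,0]},{"translation":[0.12,0,-0.14],"turn":[0,0,0]},{"translation":[0.19,0,-0.23],"turn":[0,0,0]},{"translation":[0.26,0,-0.31],"turn":[0,0,0]},{"translation":[0.33,0,-0.4],"turn":[0,0,0]},{"translation":[0.4,0,-0.48],"turn":[0,0,0]},{"translation":[0.47,0,-0.56],"turn":[0,0,0]},{"translation":[0.54,0,-0.64],"turn":[0,0,0]},{"translation":[0.6,0,-0.72],"turn":[0,0,0]},{"translation":[0.65,0,-0.78],"turn":[0,0,0]},{"translation":[0.68,0,-0.81],"turn":[0,0,0]},{"translation":[0.7,0,-0.83],"turn":[0,0,0]}]'

```text
time_s: 9.62
ee_pos: [0.5792, 0.0893, 0.0255]
eef_rot: [3.141, 0.873, 1.689]
force: [1.2, -2.3, 0.8]
grip_width: 0.0382
```

```bash
python3 look.py 5 "(.575,.124)"; python3 st.py "(0,-.022,.011)"
```

```text
top 0.64 [234.2, 229.2, 265.9, 259.1]
scene 0.78 [353.0, 106.1, 374.3, 188.5]
['top'] [0.57662947 0.12343284] rack uv 0.0016 -0.0058 8.009254455566406
['scene'] [0.56772687 0.1271952 ] rack uv -0.0068 -0.001 147.24066162109375
9.8167 [-0.18   0.733  1.533  0.714  1.218 -0.672] [ 0.     -0.0279  0.0109] 0.0381 [-0.38 -0.39  0.13]
(0, -0.022, 0.011) [ 0.148 -0.001 -0.184] [-0.001 -0.002  0.001]
```

>>> arm_command --deltas '[{"translation":[0.02,0,-0.02],"turn":[0,0,0]},{"translation":[0.03,0,-0.04],"turn":[0,0,0]},{"translation":[0.05,0,-0.06],"turn":[0,0,0]},{"translation":[0.06,0,-0.08],"turn":[0,0,0]},{"translation":[0.08,0,-0.09],"turn":[0,0,0]},{"translation":[0.09,0,-0.11],"turn":[0,0,0]}]'

```text
time_s: 10.32
ee_pos: [0.5788, 0.0927, 0.0255]
eef_rot: [-3.142, 0.873, 1.689]
force: [0.6, -2.6, -0.0]
grip_width: 0.0379
```

>>> arm_command --deltas '[{"translation":[0.01,0,-0.02],"turn":[0,0,0]},{"translation":[0.03,0,-0.03],"turn":[0,0,0]}]'

```text
time_s: 10.48
ee_pos: [0.5786, 0.0938, 0.0254]
eef_rot: [3.142, 0.873, 1.689]
force: [0.4, -3.0, 0.1]
grip_width: 0.0379
```

>>> arm_command --deltas '[{"translation":[0.01,0,-0.02],"turn":[0,0,0]},{"translation":[0.03,0,-0.03],"turn":[0,0,0]}]'

```text
time_s: 10.65
ee_pos: [0.5785, 0.0948, 0.0254]
eef_rot: [3.141, 0.873, 1.689]
force: [0.6, -2.7, 1.3]
grip_width: 0.0378
```

>>> arm_command --deltas '[{"translation":[0.01,0,-0.02],"turn":[0,0,0]},{"translation":[0.03,0,-0.03],"turn":[0,0,0]}]'

```text
time_s: 10.82
ee_pos: [0.5784, 0.0959, 0.0253]
eef_rot: [3.141, 0.873, 1.689]
force: [-0.1, -2.7, 1.7]
grip_width: 0.0383
```

```bash
python3 look.py 6 "(.575,.124)"; python3 st.py "(0,-.022,.011)"
```

```text
top 0.68 [228.8, 231.3, 261.3, 257.2]
scene 0.6 [356.4, 106.5, 377.7, 184.4]
['top'] [0.57517591 0.13065549] rack uv 0.001 0.0016 8.975995063781738
['scene'] [0.5565184  0.14014838] rack uv -0.0164 0.0132 182.6857452392578
11.0167 [-0.169  0.731  1.538  0.719  1.21  -0.668] [ 0.0001 -0.0212  0.0108] 0.0383 [-0.42 -1.58  0.79]
(0, -0.022, 0.011) [-0.029 -0.005  0.019] [ 0.001 -0.    -0.002]
```

View pics/top6.png

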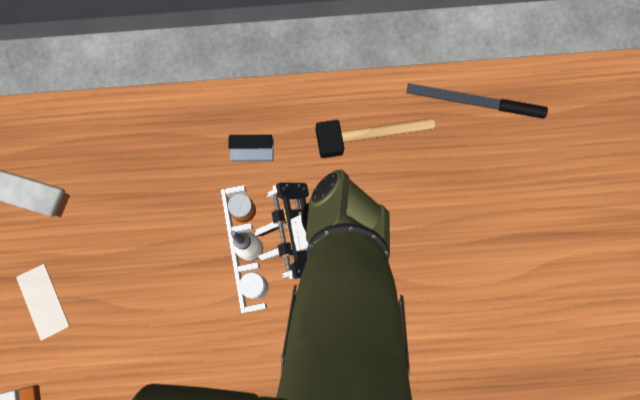

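View pics/scene6.png

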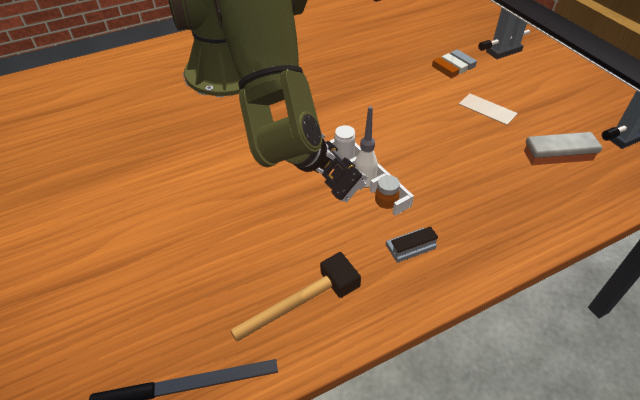

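The bottle stands in the bay, (246,245) in the top view, but no contact force with the wall yet. I'll creep until the force rises.

>>> arm_command --deltas '[{"translation":[0.01,0,-0.02],"turn":[0,0,0]},{"translation":[0.03,0,-0.03],"turn":[0,0,0]}]'

```text
time_s: 11.18
ee_pos: [0.5784, 0.0966, 0.0252]
eef_rot: [3.141, 0.873, 1.688]
force: [0.5, -5.2, 2.5]
grip_width: 0.0381
```

>>> arm_command --deltas '[{"translation":[0.01,0,-0.02],"turn":[0,0,0]},{"translation":[0.03,0,-0.03],"turn":[0,0,0]}]'

```text
time_s: 11.35
ee_pos: [0.5785, 0.0971, 0.0251]
eef_rot: [3.14, 0.874, 1.687]
force: [-0.4, -12.9, 4.8]
grip_width: 0.0384
```

The force rose to 13 N against the wall, so the bottle is home. Back straight out.

>>> arm_command --deltas '[{"translation":[-0.04,0,0.05],"turn":[0,0,0]},{"translation":[-0.1,0,0.12],"turn":[0,0,0]},{"translation":[-0.2,0,0.24],"turn":[0,0,0]},{"translation":[-0.35,0,0.42],"turn":[0,0,0]},{"translation":[-0.6,0,0.71],"turn":[0,0,0]},{"translation":[-0.9,0,1.07],"turn":[0,0,0]},{"translation":[-1.25,0,1.49],"turn":[0,0,0]},{"translation":[-1.6,0,1.9],"turn":[0,0,0]},{"translation":[-1.9,0,2.25],"turn":[0,0,0]},{"translation":[-2.2,0,2.6],"turn":[0,0,0]},{"translation":[-2.4,0,2.83],"turn":[0,0,0]},{"translation":[-2.5,0,2.95],"turn":[0,0,0]}]'

```text
time_s: 12.35
ee_pos: [0.5897, 0.0005, 0.0255]
eef_rot: [3.141, 0.873, 1.688]
force: [0.1, -0.3, 0.4]
grip_width: 0.0379
```

```bash
python3 look.py 7 "(.574,.129)"; python3 st.py "(0,-.022,.011)"
python3 - <<'E'
from station import models
import numpy as np
for t in("rack","jar","can","jaw","mallet"): print(t,[(np.round(d["at"],1)) for d in models.mark_of(t,"top")][:1])
import cv2
cv2.imwrite("pics/z7.png",cv2.resize(cv2.imread("pics/top7.png")[170:330,200:400],None,fx=3.6,fy=3.6))
E
```

```text
top 0.89 [229.8, 230.4, 259.2, 257.9]
scene 0.9 [353.3, 102.0, 378.5, 188.5]
['top'] [0.57457635 0.13083817] rack uv 0.0004 0.0018 18.64380645751953
['scene'] [0.57355334 0.1284986 ] rack uv -0.0009 -0.0004 56.779083251953125
12.55 [-0.313  0.778  1.448  0.648  1.314 -0.73 ] [ 0.     -0.1154  0.0109] 0.0379 [-0.18  0.33 -0.42]
(0, -0.022, 0.011) [ 2.399  0.    -2.864] [ 0.001 -0.002  0.003]
rack []
jar [array([245.1, 213. ])]
can [array([254.2, 288.6])]
jaw [array([251.9, 148.4])]
mallet [array([371.3, 133.8])]
```

View pics/z7.png

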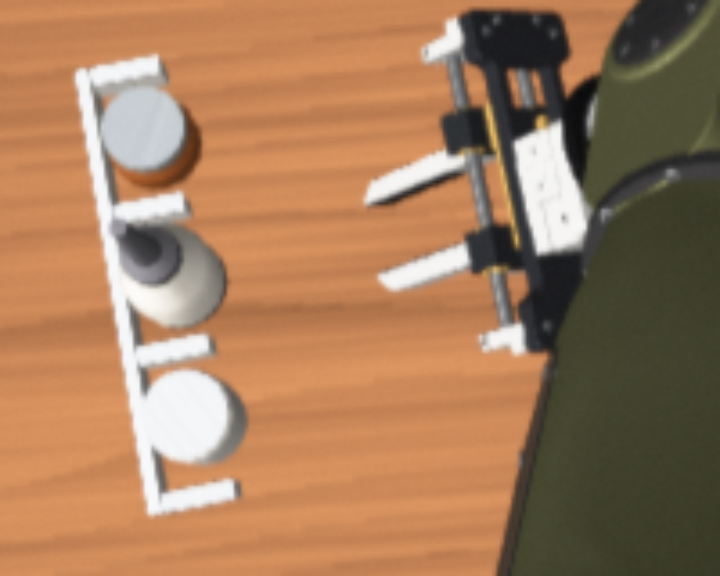

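View pics/scene7.png

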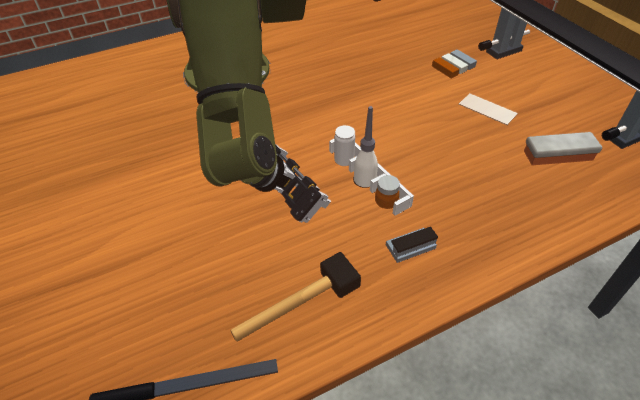

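The bottle stands upright against the back wall, near (246,245) in the top view and (366,165) in the scene. The gripper is about 90 mm clear and the other things haven't moved. Handing in.

```bash
python3 -c "
from station import ctrl
print(ctrl.hand_in())"
```

```text
the job is handed in; nothing more can be done
None
```

The bottle is standing upright in the empty bay, up against the rack's back wall, and I have handed the job in at about 12.6 s.

I tilted the gripper back 40° to keep its body clear of the nozzle. I half-opened the fingers to 38 mm as a cradle and pushed the bottle at about 15 mm above the bench. I stopped when the push force rose from about 3 N to 13 N, which is the bottle meeting the wall. Then I backed straight out about 95 mm.

**Bottle position:** the last fits put its centre within 1 mm sideways of the mat centre. In depth they gave +1.8 mm (top camera) and −0.4 mm (scene camera), a difference within the calibration error.

**Other things:** the jar, can, jaw and mallet look unmoved in the pictures. Their detected origins in the top view shifted only 1–4 px from the start, which is detector noise. The rack was not found in that last detection, though it shows clearly in the picture and looks unchanged.

**Mid-push disagreement:** while the gripper partly hid the bottle, the scene camera fit was off by up to 16 mm. I relied on the top camera and the contact force instead. The two agreed again once the gripper was clear.

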